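Chuck a fluted plaster model on the tilted fettling stand

TASK

Take the fluted plaster model with the steel spigot and stand it, spigot down, flat on the face of the tilted chuck, between its three open jaws. Let go of it, then swing the chuck's ring clockwise by its upright handle until all three jaws grip the spigot firmly, with the model centred and square to the face. Leave the other things on the table where they are.

Things in the scene. Friction and masses are not known exactly. Their poses are not given: they have to be found in the camera images.
- model: The model: a fluted white plaster head, 60 mm across its ribs and 45 mm tall, on a plain round steel spigot 48 mm in diameter and 40 mm tall; 85 mm tall overall, about 0.45 kg, round about its own z axis. It stands upright on its spigot. Origin: centre of the spigot's underside; z runs up through the head (head from z = 40 to 85 mm).
- head (a point): Middle of the model's head, 62 mm above the spigot's underside, on the model's axis: a good height to grip it.
- chuck: Steel chuck, 62 mm radius, on a fixed grey stand (foot 200 x 150 mm); its axis leans 25 degrees from vertical. Origin: centre of the flat face the spigot stands on, 130 mm above the table. z: chuck axis, out of the face; x: up the slope of the face; y: level along the face. A dark knurled ring (70 mm radius) turns around it, 14 to 40 mm below the face.
- sleeve (a joint): Turn of the ring, rad: 0 = jaws fully open, grows clockwise seen looking at the face, end stop 1.5. Each rad moves every jaw 9 mm inwards: the jaw faces are 33 mm from the axis at 0 and meet the centred spigot at 1.0. They are sprung (12 N/mm): the grip is firm from 1.15; from beyond about 1.17 the ring springs back to there. Takes 5 N at the handle, 12 N at 1.2.
- handle (a point): Grip point on the ring's handle, a black round post 16 mm in diameter, parallel to the chuck axis and 95 mm from it. The point is on the post's axis, 42 mm above the chuck face; the black grip runs from 5 to 60 mm (its top) above the face. At joint value q the post stands at angle -(0.96 + q) rad about the chuck's z axis, from its x axis.
- jaw0: Steel jaw at 60 degrees about the chuck's z axis from its x axis: 14 mm wide, stands 28 mm above the face, its outer step 14 mm. The tall inner face is sprung and gives up to 5 mm. Origin: as built, the centre of the chuck's face; it slides inwards with the jaw. All three move together, driven by the ring.
- jaw1: Steel jaw at 180 degrees about the chuck's z axis from its x axis: 14 mm wide, stands 28 mm above the face, its outer step 14 mm. The tall inner face is sprung and gives up to 5 mm. Origin: as built, the centre of the chuck's face; it slides inwards with the jaw. All three move together, driven by the ring.
- jaw2: Steel jaw at 300 degrees about the chuck's z axis from its x axis: 14 mm wide, stands 28 mm above the face, its outer step 14 mm. The tall inner face is sprung and gives up to 5 mm. Origin: as built, the centre of the chuck's face; it slides inwards with the jaw. All three move together, driven by the ring.
- column: Straight fluted plaster column, 56 mm across, 120 mm tall, standing. Bystander. Origin under its centre.
- dish: Low fluted plaster lid with a smaller step on top, 80 mm across, 47 mm tall. Bystander. Origin under its centre.
- bowl: Steel bowl, 140 mm across, 55 mm tall. Bystander. Origin under its centre.
- scraper: Spatula with a wooden handle, lying flat. Bystander.
- brush: Brush with a wooden handle, lying flat. Bystander.
- jar: Clear jar with a white cap, 64 mm across, 90 mm tall. Bystander. Origin under its centre.
Mind the look-alikes: they are no part of the job. Leave any blue look-alike of the model alone.

How it is judged:
On the way, in this order (a step that is already met when the one before it is completed fails the run):
1. the model stands on the chuck's face between the open jaws, let go (distance between model and chuck below 0.013 m and angle between the z axis of model and the z axis of chuck, either way round below 0.12 rad and z of head in the frame of chuck above 0.04 m and contact force between the fingers and model below 0.1 N and value of joint sleeve below 0.7 rad), for 0.2 s.
2. all three jaws press on the model (contact force between each of jaw0, jaw1, jaw2 and model above 3 N and distance between model and chuck below 0.005 m and angle between the z axis of model and the z axis of chuck, either way round below 0.06 rad and z of head in the frame of chuck above 0.04 m), for 0.2 s.
At the end, for the whole second after the job is handed in: The model stands spigot down on the chuck's face, the centre of its underside within 4 mm of the face's centre and its axis within 0.05 rad (3 degrees) of the chuck's, at rest, with each of the three jaws pressing on it with more than 3 N and the ring at rest (distance between model and chuck below 0.004 m and angle between the z axis of model and the z axis of chuck, either way round below 0.05 rad and z of head in the frame of chuck above 0.04 m and contact force between each of jaw0, jaw1, jaw2 and model above 3 N and linear speed of model below 0.01 m/s and velocity of joint sleeve between -0.05 and 0.05 rad/s); the robot touches nothing.
It fails at once if another thing on the table was shifted by more than 30 mm (distance of any of column, dish, bowl, scraper, brush, jar from where it was at the start of the episode above 0.03 m).
It also fails if it takes over 56 s, if anything falls off the work surface, if the arm or the gripper's body presses on something with over 40 N, if the wrist force passes 120 N, or if a joint passes its speed limit or range.

ROBOT

A 6-joint arm with a two-finger parallel gripper is mounted at the origin on the work surface. World frame = base frame: x ahead of the robot, y to its left, z up, the work surface at z = 0. Lengths are in m, angles in rad, forces in N, time in s.
With the tool pointing down it reaches from about 0.25 to 0.775 m from the base axis. Payload 4 kg.
Tool frame: the origin (TCP) lies at the very end of the fingers, on their centre line; the grasp point (between the pads) lies 19 mm behind it; z points along the fingers, y is the direction in which the jaws open and shut (so a half turn about z gives the same grasp; the last joint's range is limited). The gripper opens to 94 mm and grips with 3 to 60 N. Pads are 16 mm wide; open, the fingers measure 119 mm over their backs; the gripper's body (75 mm by 177 mm) begins 78 mm behind the grasp point.
Start: joints at [1.085, 0.087, 1.371, -0, 1.684, -0.103], TCP at [0.205, 0.51, 0.183] pointing down, gripper open.
Joint ranges: [-3.1, 3.1], [-0.76, 2.03], [0.27, 2.55], [-1.08, 4.22], [0.17, 2.65], [-2.57, 2.57]. Speed limits (rad/s): [2.79, 2.79, 3.14, 3.14, 3.14, 3.14].

INTERFACE

Orientations are given as [roll, pitch, yaw] about the fixed x, y, z axes, in that order (R = Rz(yaw) Ry(pitch) Rx(roll)).
In Python, from bench import robot, cams, models gives the robot as it stands.
- The arm moves only by the tool step_arm, never from a script. Its argument "series" is a list of rows, each a list of 5 numbers: the gripper command: -1 is shut, 1 is fully open, values between are in proportion, then the shift along the tool's x, y, z in mm, then the turn about the tool's z in degrees. A call has 1 to 20 rows; each row is the pose to reach, as a shift and turn from the pose commanded when the call began, along the tool's axes at that moment; what a row does not reach only later rows make up. A row lasts 1/8 s, in which the tool goes at most 62.5 mm and 10.7 degrees, less where a joint would pass 70% of its speed; a pose out of reach is approached as far as the arm can. A call with a gripper value outside its range is refused whole. The fingers move at their own pace and stop on an object; the grip force is fixed at half the most. Time passes only in rows, so rows that repeat a pose let the fingers close. It gives the time, the measured TCP pose, the force and the opening at its end, in the units of the state.
- robot.get_obs(): the state, without advancing time (a new reading comes with each control period).
- cams.snapshot(name): name is "side" or "top"; returns a dict with "pixels" (420x560x3 uint8, red, green, blue), "fov_y" (degrees; the focal length in pixels is half the picture's height over the tangent of half this angle, whatever the lens; pixels are square), "cx", "cy" (the principal point, pixels), "R" (3x3) and "t" (3): a world point X has camera coordinates R X + t. Camera axes: x right, y down, z forward; pixel columns grow to the right and rows downward; lengths in m; the calibration is good to about 2 mm. A picture is of the moment at which its call begins. There is no depth.
- robot.close_job(): hands the job in, once; it reports no verdict.
Trained networks look in a picture, given as the dict that the camera call returned (one of the last four; its "shot" number tells which), for a name from the list of things; names that differ only in an ending like _2 or _b are one class to them, and where a whole thing is asked for, a point or a joint stands for the part that bears it (a point fixed in the world has none). Each returns a list of dicts, best first, with "p" (0 to 1); they miss things now and then, are a little off and sometimes report something else, mostly with a low value. They report only what shows in the picture. A call takes as long as a camera call. They do not tell look-alikes from the thing itself.
- models.find_in(picture, label): "position" ([x, y, z] in m, in world coordinates, good to about 4 mm: the middle of the surface that is visible of it).
- models.pinpoint(picture, label): "position" ([x, y, z] in m, in world coordinates, good to about 4 mm: a listed point, or the origin of a listed thing).
The state is a dict: "time": time; "joint_positions": joint angles; "qvel": joint speeds; "joint_torque": joint torques, N m; "tool_pos": TCP position; "ee_rot": TCP orientation; "wrist_force": force on the tool from outside, world axes, zero at the start; "wrist_torque": the same for the moment, N m; "width": finger opening in m.
Only numpy, scipy, OpenCV 4.12 (cv2) and the standard library are available. Lean on these libraries where they do the work, as an engineer would, in place of code of your own. Each camera call takes 0.05 s, during which the arm holds its last target. There are 200 camera calls.

## Working session

There is one attempt and no reset: what is moved stays moved. The work goes in short steps, Python scripts to look and compute and a tool call to move; the robot and the scene stay as the last step left them, time stands still between calls to the robot, and variables do not carry over. Pictures are saved under pics/ and viewed, about 8 in all and at most 12, crops included, and the job is handed in when it is done.

Besides the shell and the picture viewer there is one more tool, called after "Call:" as name(argument=value, ...), one argument or row to a line, values as JSON. step_arm: Moves the arm, as the interface text tells. Its arguments: {"type":"object","properties":{"series":{"type":"array","items":{"type":"array","items":{"type":"number"}}}},"required":["series"]}

```bash
ls; mkdir -p pics; python3 - <<'E'
from bench import robot,cams,models
import cv2,numpy as np
o=robot.get_obs();print({k:np.round(v,3).tolist() for k,v in o.items()})
ims=[]
for n in("side","top"):
    s=cams.snapshot(n);cv2.imwrite(f"pics/{n}0.png",s["pixels"][:,:,::-1])
    print(n,s["fov_y"],s["cx"],s["cy"],np.round(s["R"],3).tolist(),np.round(s["t"],3).tolist())
    for l in("model","head","chuck","handle","jaw0","jaw1","jaw2","column","dish","bowl","jar"):
        print(l,[(round(d["p"],2),np.round(d["position"],3).tolist()) for d in models.pinpoint(s,l)[:3]])
E
```

```text
pics
{'time': 0.0, 'joint_positions': [1.085, 0.088, 1.372, 0.0, 1.684, -0.103], 'qvel': [0.001, 0.001, 0.0, -0.001, -0.0, -0.001], 'joint_torque': [0.0, -34.019, -30.242, 0.072, 0.033, -0.0], 'tool_pos': [0.205, 0.51, 0.182], 'ee_rot': [-3.139, -0.0, 2.759], 'wrist_force': [0.194, -0.14, 0.16], 'wrist_torque': [-0.018, -0.024, 0.022], 'width': 0.094}
side 48.695759772424346 278.89915254185 213.7178715462849 [[-0.966, -0.257, 0.005], [-0.185, 0.682, -0.708], [0.179, -0.685, -0.706]] [0.53, 0.147, 1.415]
model [(0.6, [0.739, -0.107, -0.0]), (0.58, [0.636, -0.147, 0.002]), (0.36, [0.555, 0.166, 0.131])]
head [(0.84, [0.737, -0.108, 0.063]), (0.58, [0.636, -0.154, 0.063]), (0.54, [0.707, -0.291, 0.0])]
chuck [(0.75, [0.558, 0.166, 0.13])]
handle [(0.8, [0.6, 0.094, 0.187]), (0.53, [0.705, -0.293, -0.0])]
jaw0 [(0.63, [0.556, 0.166, 0.13]), (0.47, [0.556, 0.17, 0.13])]
jaw1 [(0.63, [0.556, 0.166, 0.13]), (0.47, [0.556, 0.17, 0.13])]
jaw2 [(0.63, [0.556, 0.166, 0.13]), (0.47, [0.556, 0.17, 0.13])]
column []
dish [(0.56, [0.458, -0.283, -0.003])]
bowl [(0.8, [0.703, -0.293, -0.002]), (0.41
[... 265 characters left out ...]
-0.113, -0.0])]
head [(0.9, [0.633, -0.156, 0.063])]
chuck [(0.87, [0.559, 0.167, 0.132])]
handle [(0.86, [0.601, 0.095, 0.188]), (0.75, [0.638, -0.148, 0.001]), (0.26, [0.705, -0.29, -0.001])]
jaw0 [(0.54, [0.559, 0.172, 0.128]), (0.47, [0.457, -0.285, 0.004]), (0.45, [0.558, 0.17, 0.128])]
jaw1 [(0.54, [0.559, 0.172, 0.128]), (0.47, [0.457, -0.285, 0.004]), (0.45, [0.558, 0.17, 0.128])]
jaw2 [(0.54, [0.559, 0.172, 0.128]), (0.47, [0.457, -0.285, 0.004]), (0.45, [0.558, 0.17, 0.128])]
column [(0.61, [0.438, -0.085, 0.001])]
dish [(0.86, [0.456, -0.285, -0.0]), (0.65, [0.632, -0.154, 0.064])]
bowl [(0.95, [0.706, -0.287, 0.0]), (0.19, [0.625, 0.437, -0.0])]
jar [(0.74, [0.626, 0.439, -0.0])]
```

View pics/side0.png

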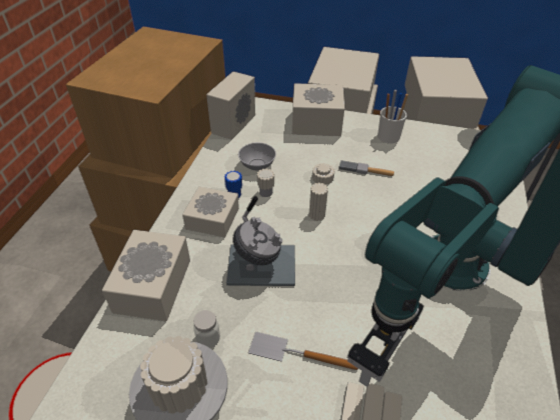

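View pics/top0.png

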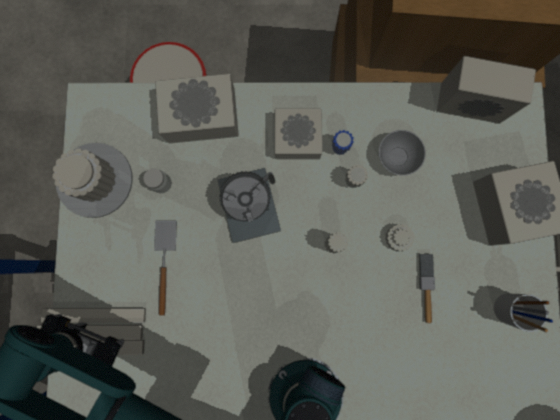

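```bash
cat > h.py <<'E'
from bench import robot,cams,models
import numpy as np
a=np.radians(-172);C=np.array([.558,.167,.130]);c,s=np.cos(np.radians(25)),np.sin(np.radians(25))
F=np.array([[-c*np.cos(a),-c*np.sin(a),s],[np.sin(a),-np.cos(a),0],[s*np.cos(a),s*np.sin(a),c]]).T  # chuck axes as columns
def w(*p): return C+F@(np.array(p)/1000)
def rows(targets,cur=None):
    """targets: (world TCP, yaw deg). Prints rows relative to the present (or given) pose"""
    o=robot.get_obs(); p,y0=(o["tool_pos"],np.degrees(o["ee_rot"][2])) if cur is None else cur
    y=np.radians(y0);X=np.array([np.cos(y),np.sin(y),0]);Y=np.array([np.sin(y),-np.cos(y),0])
    for P,yw in targets:
        d=np.array(P)-p;t=(y0-yw+180)%360-180
        print([round(float(v),1) for v in (1e3*d@X,1e3*d@Y,-1e3*d[2],t)])
E
python3 - <<'E'
from h import *
rows([((.205,.51,.30),158),((.635,-.152,.30),8),((.635,-.152,.15),8)])
E
```

```text
[0.3, -0.4, -116.6, 0.1]
[-645.8, -453.9, -116.6, 150.1]
[-645.8, -453.9, 33.4, 150.1]
```

Call:
step_arm(
  series=[
    [1, 0, 0, -117, 0],
    [1, -10, -7, -117, 3],
    [1, -323, -227, -117, 75],
    [1, -323, -227, -117, 75],
    [1, -323, -227, -117, 75],
    [1, -646, -454, -117, 150],
    [1, -646, -454, -117, 150],
    [1, -646, -454, -117, 150],
    [1, -646, -454, -117, 150],
    [1, -646, -454, -117, 150],
    [1, -646, -454, -117, 150],
    [1, -646, -454, -117, 150],
    [1, -646, -454, -117, 150],
    [1, -646, -454, -117, 150],
    [1, -646, -454, -117, 150],
    [1, -646, -454, -117, 150],
    [1, -646, -454, -117, 150],
    [1, -646, -454, 0, 150],
    [1, -646, -454, 0, 150],
    [1, -646, -454, 0, 150],
  ],
)

```text
time: 3.7
tool_pos: [0.6306, -0.1502, 0.1755]
ee_rot: [-3.134, 0.014, 0.143]
wrist_force: [0.9, -1.4, -0.1]
width: 0.094
```

```bash
python3 - <<'E'
from h import *
import cv2
for n in("side","top"):
    s=cams.snapshot(n)
    for l in("model","head","chuck","handle"):
        print(n,l,[(round(d["p"],2),np.round(d["position"],3).tolist()) for d in models.pinpoint(s,l)[:3]])
    if n=="side": cv2.imwrite("pics/s1.png",cv2.resize(s["pixels"][100:300,180:340,::-1],None,fx=3,fy=3,interpolation=2))
print(robot.get_obs()["time"],robot.get_obs()["tool_pos"])
rows([((.635,-.152,.043),8)])
E
```

```text
side model [(0.98, [0.637, -0.15, 0.002]), (0.93, [0.74, -0.111, -0.003]), (0.17, [0.636, -0.148, 0.064])]
side head [(0.92, [0.738, -0.109, 0.066]), (0.89, [0.636, -0.15, 0.063])]
side chuck [(0.88, [0.558, 0.162, 0.136]), (0.41, [0.635, -0.15, 0.064])]
side handle [(0.76, [0.604, 0.094, 0.186]), (0.67, [0.558, 0.168, 0.129]), (0.18, [0.367, 0.421, -0.001])]
top model [(0.71, [0.64, -0.15, 0.002]), (0.65, [0.736, -0.113, 0.002])]
top head [(0.74, [0.739, -0.113, 0.062])]
top chuck [(0.91, [0.558, 0.168, 0.133]), (0.47, [0.31, -0.36, 0.002])]
top handle [(0.61, [0.6, 0.097, 0.187])]
4.2 [ 0.63589058 -0.15248671  0.18506307]
[-0.8, -0.6, 142.1, 0.1]
```

View pics/s1.png

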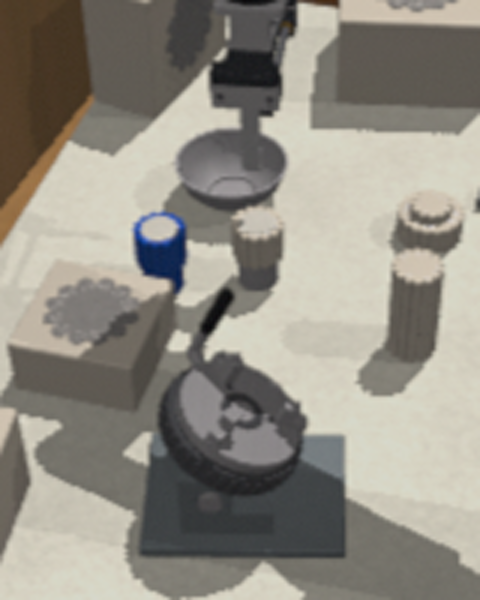

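The white model sits under the gripper, with the blue one left of it in the picture. The chuck leans toward the robot, and the handle is at its far right.

Call:
step_arm(
  series=[
    [1, 1, 0, 50, 0],
    [1, 1, 0, 100, 0],
    [1, 1, 0, 130, 0],
    [1, 1, 0, 142, 0],
    [1, 1, 0, 142, 0],
    [-1, 1, 0, 142, 0],
    [-1, 1, 0, 142, 0],
    [-1, 1, 0, 142, 0],
    [-1, 1, 0, 142, 0],
    [-1, 1, 0, 142, 0],
    [-1, 1, 0, 142, 0],
    [-1, 1, 0, 120, 0],
    [-1, 1, 0, 70, 0],
    [-1, 1, 0, 20, 0],
    [-1, 1, 0, -40, 0],
    [-1, 1, 0, -100, 0],
    [-1, 1, 0, -115, 0],
    [-1, 1, 0, -115, 0],
    [-1, 1, 0, -115, 0],
  ],
)

```text
time: 6.58
tool_pos: [0.6354, -0.1524, 0.2944]
ee_rot: [-3.14, 0.006, 0.14]
wrist_force: [-0.0, -0.1, -6.1]
width: 0.0597
```

```bash
python3 - <<'E'
from h import *
import cv2
im=[]
for n in("side","top"):
    s=cams.snapshot(n);im.append(s["pixels"][:,:,::-1])
    for l in("model","head"):
        print(n,l,[(round(d["p"],2),np.round(d["position"],3).tolist()) for d in models.pinpoint(s,l)[:3]])
o=robot.get_obs();print(o["time"],o["tool_pos"],o["ee_rot"],o["wrist_force"],o["width"])
# grasp pt above chuck, vertical model: 10 mm above contact
g=w(0,0,62)-[0,0,.019]
print(w(0,0,62))
rows([(g+[0,0,.12],8),(g+[0,0,.015],8),(g,8)])
E
```

```text
side model [(0.67, [0.74, -0.109, 0.002]), (0.59, [0.441, -0.087, -0.0]), (0.56, [0.632, -0.153, 0.254])]
side head [(0.66, [0.636, -0.153, 0.316])]
top model [(0.57, [0.74, -0.113, -0.002]), (0.53, [0.639, -0.152, 0.255])]
top head [(0.73, [0.738, -0.11, 0.062])]
6.875 [ 0.63585803 -0.15207542  0.29722061] [-3.14081650e+00  1.68120127e-03  1.40759387e-01] [ 0.37820441  0.64252306 -4.99728791] 0.059786163269347166
[0.53205267 0.16335334 0.18619108]
[-58.5, -326.9, 10.0, 0.1]
[-58.5, -326.9, 115.0, 0.1]
[-58.5, -326.9, 130.0, 0.1]
```

```bash
python3 - <<'E'
from h import *
g=w(20,0,72)-[0,0,.019]
rows([(g+[0,0,.09],8),(g+[0,0,.04],8),(g,8)])
E
```

```text
[-44.6, -326.9, 22.5, 0.1]
[-44.6, -326.9, 72.5, 0.1]
[-44.6, -326.9, 112.5, 0.1]
```

Call:
step_arm(
  series=[
    [-1, -7, -55, 0, 0],
    [-1, -15, -110, 0, 0],
    [-1, -22, -160, 0, 0],
    [-1, -30, -215, 0, 0],
    [-1, -37, -270, 0, 0],
    [-1, -45, -327, 0, 0],
    [-1, -45, -327, 0, 0],
    [-1, -45, -327, 20, 0],
    [-1, -45, -327, 50, 0],
    [-1, -45, -327, 72, 0],
    [-1, -45, -327, 72, 0],
    [-1, -45, -327, 72, 0],
  ],
)

```text
time: 8.38
tool_pos: [0.5463, 0.1649, 0.2277]
ee_rot: [3.142, -0.002, 0.14]
wrist_force: [0.4, 1.1, -4.8]
width: 0.0595
```

```bash
python3 - <<'E'
from h import *
import cv2
im=[]
for n in("side","top"):
    s=cams.snapshot(n);im.append(cv2.resize(s["pixels"][(140 if n=="side" else 100):,:,::-1][:180,180:340],None,fx=2.5,fy=2.5,interpolation=2))
    for l in("model","head","chuck"):
        print(n,l,[(round(d["p"],2),np.round(d["position"],3).tolist()) for d in models.pinpoint(s,l)[:3]])
cv2.imwrite("pics/c2.png",np.hstack(im))
o=robot.get_obs();print(o["time"],o["tool_pos"],o["ee_rot"],o["wrist_force"],o["width"])
m=np.array([0,0,.019])
rows([(w(20,0,70)-m,8),(w(16,0,68)-m,8)]+[(w(x,0,z)-m,8) for x,z in[(11.8,67.6),(7,67.2),(2.1,66.6),(-4.3,65),(-9.5,62.5),(-10,61)]])
E
```

```text
side model [(0.85, [0.74, -0.11, -0.002]), (0.72, [0.547, 0.167, 0.187]), (0.67, [0.548, 0.167, 0.25])]
side head [(0.83, [0.739, -0.105, 0.065]), (0.81, [0.547, 0.165, 0.245])]
side chuck [(0.88, [0.557, 0.163, 0.131])]
top model [(0.73, [0.548, 0.165, 0.186]), (0.56, [0.738, -0.111, -0.0])]
top head [(0.96, [0.739, -0.116, 0.063]), (0.6, [0.545, 0.16, 0.246])]
top chuck [(0.75, [0.438, -0.085, -0.001]), (0.71, [0.559, 0.167, 0.131])]
8.775 [0.54583577 0.16539825 0.22683558] [-3.14148979e+00 -8.07734095e-04  1.40818329e-01] [-0.38843493 -0.15521291 -4.57469827] 0.05975872630412577
[0.8, 0.1, 43.9, 0.1]
[-2.0, 0.1, 47.4, 0.1]
[-5.6, 0.1, 49.6, 0.1]
[-9.8, 0.1, 52.0, 0.1]
[-14.0, 0.1, 54.6, 0.1]
[-19.1, 0.1, 58.7, 0.1]
[-22.8, 0.1, 63.2, 0.1]
[-22.6, 0.1, 64.8, 0.1]
```

View pics/c2.png

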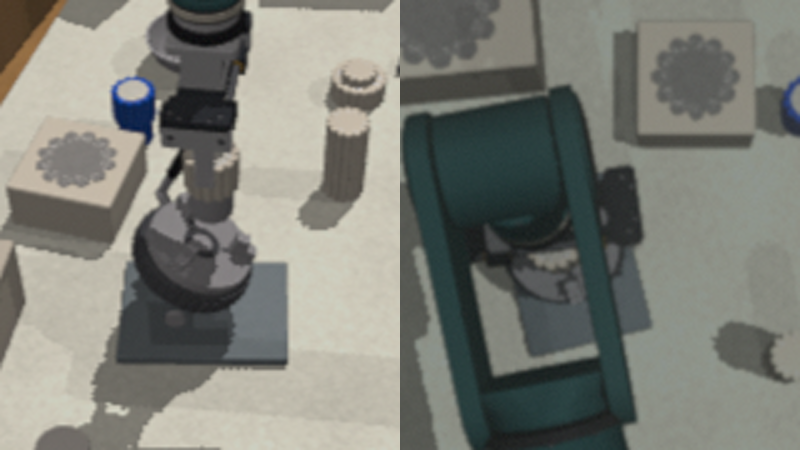

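The model hangs upright over the chuck and clears the handle. Next I lower it and move it downhill against jaw1, so that it tips to the slope.

Call:
step_arm(
  series=[
    [-1, 0, 0, 25, 0],
    [-1, 1, 0, 40, 0],
    [-1, 1, 0, 44, 0],
    [-1, -2, 0, 47, 0],
    [-1, -6, 0, 49.5, 0],
    [-1, -8, 0, 51, 0],
    [-1, -10, 0, 52, 0],
    [-1, -10, 0, 52, 0],
  ],
)

```text
time: 9.78
tool_pos: [0.538, 0.1646, 0.1772]
ee_rot: [-3.141, -0.008, 0.141]
wrist_force: [4.7, 1.2, 1.2]
width: 0.0591
```

Call:
step_arm(
  series=[
    [-1, -2, 0, 1, 0],
    [-1, -4, 0, 2.5, 0],
    [-1, -6, 0, 4, 0],
    [-1, -9, 0, 6.5, 0],
    [-1, -11, 0, 8.5, 0],
    [-1, -13, 0, 11, 0],
    [-1, -13, 0, 11, 0],
  ],
)

```text
time: 10.65
tool_pos: [0.5222, 0.1623, 0.1666]
ee_rot: [-3.141, -0.001, 0.141]
wrist_force: [-1.4, 0.2, 10.0]
width: 0.0594
```

```bash
python3 - <<'E'
from h import *
import cv2
im=[]
for n in("side","top"):
    s=cams.snapshot(n);im.append(cv2.resize(s["pixels"][(140 if n=="side" else 100):,:,::-1][:180,180:340],None,fx=2.5,fy=2.5,interpolation=2))
    for l in("model","head"):
        print(n,l,[(round(d["p"],2),np.round(1e3*F.T@(np.array(d["position"])-C)).tolist()) for d in models.pinpoint(s,l)[:3]])
cv2.imwrite("pics/c3.png",im[0])
o=robot.get_obs();print(o["time"],o["tool_pos"],o["wrist_force"],o["wrist_torque"],o["width"])
print(F.T@(o["tool_pos"]+[0,0,.019]-C))
E
```

```text
side model [(0.87, [73.0, -298.0, -179.0]), (0.79, [-10.0, 2.0, 5.0]), (0.26, [-191.0, 277.0, -54.0])]
side head [(0.58, [97.0, -299.0, -118.0]), (0.57, [-2.0, -0.0, 64.0])]
top model [(0.77, [72.0, -300.0, -179.0]), (0.59, [-3.0, 1.0, 3.0])]
top head [(0.58, [-4.0, -5.0, 63.0])]
10.95 [0.52207168 0.16235667 0.16647669] [-2.36961902 -0.27100092 10.43630289] [0.16936506 0.18442556 0.06148788] 0.059701268150457336
[-0.00938544  0.00040211  0.06558826]
```

View pics/c3.png

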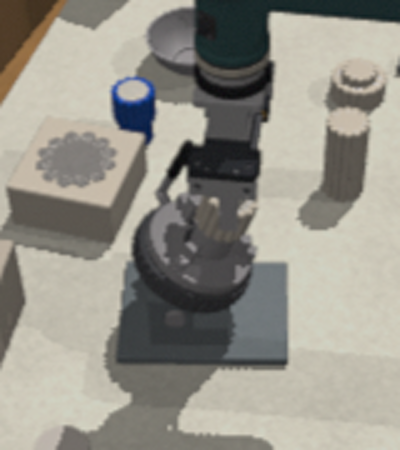

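The model has tipped to nearly the chuck's tilt. The grasp point is still about 3 mm high, so I nudge it further.

Call:
step_arm(
  series=[
    [-1, -2, 0, 0.5, 0],
    [-1, -4, 0, 1, 0],
    [-1, -4, 0, 2, 0],
    [-1, -4, 0, 3, 0],
    [-1, -4, 0, 3, 0],
  ],
)

```text
time: 11.58
tool_pos: [0.5177, 0.1616, 0.1634]
ee_rot: [-3.141, 0.0, 0.141]
wrist_force: [-2.9, -0.7, 11.4]
width: 0.0593
```

```bash
python3 - <<'E'
from h import *
import cv2
for n in("side","top"):
    s=cams.snapshot(n)
    if n=="side":cv2.imwrite("pics/c4.png",cv2.resize(s["pixels"][190:280,225:300,::-1],None,fx=7,fy=6.6,interpolation=2))
    for l in("model","head"):
        print(n,l,[(round(d["p"],2),np.round(1e3*F.T@(np.array(d["position"])-C)).tolist()) for d in models.pinpoint(s,l)[:3]])
o=robot.get_obs();print(o["time"],o["tool_pos"],o["wrist_force"],o["wrist_torque"],o["width"])
print(F.T@(o["tool_pos"]+[0,0,.019]-C))
E
```

```text
side model [(0.88, [77.0, -300.0, -177.0]), (0.64, [-8.0, 3.0, 3.0])]
side head [(0.75, [-5.0, 2.0, 64.0]), (0.72, [100.0, -298.0, -115.0])]
top model []
top head [(0.66, [96.0, -302.0, -122.0]), (0.6, [-10.0, -4.0, 67.0]), (0.3, [38.0, 258.0, -160.0])]
11.875 [0.51764661 0.16160305 0.16345418] [-4.83857793 -0.37703859 10.95186432] [0.07319457 0.47786381 0.10345517] 0.05961113733715823
[-0.01472931  0.00027167  0.06474518]
```

View pics/c4.png

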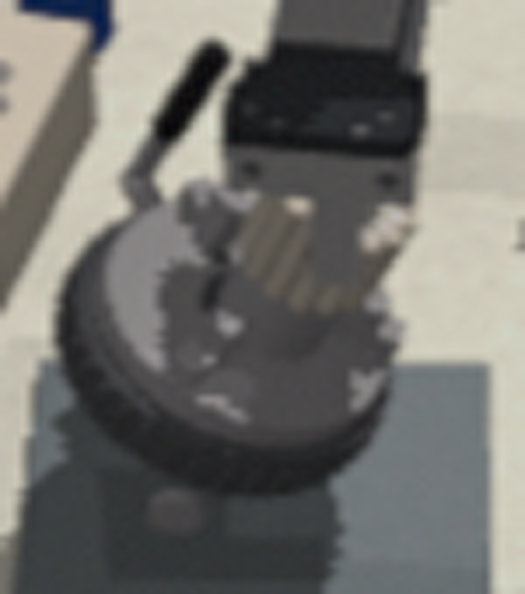

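Call:
step_arm(
  series=[
    [0.5, 0, 0, 0, 0],
    [0.7, 0, 0, 0, 0],
    [0.7, 0, 0, 0, 0],
    [0.7, 0, 0, 0, 0],
  ],
)

```text
time: 12.38
tool_pos: [0.5185, 0.1615, 0.1597]
ee_rot: [3.142, 0.002, 0.141]
wrist_force: [-0.0, 1.5, 0.4]
width: 0.0798
```

```bash
python3 - <<'E'
from h import *
import cv2
for n in("side","top"):
    s=cams.snapshot(n)
    if n=="side":cv2.imwrite("pics/c5.png",cv2.resize(s["pixels"][190:280,225:300,::-1],None,fx=7,fy=6.6,interpolation=2))
    for l in("model","head"):
        print(n,l,[(round(d["p"],2),np.round(1e3*F.T@(np.array(d["position"])-C)).tolist()) for d in models.pinpoint(s,l)[:3]])
o=robot.get_obs();print(o["time"],o["tool_pos"],o["wrist_force"],o["wrist_torque"],o["width"])
print(F.T@(o["tool_pos"]+[0,0,.019]-C))
E
```

```text
side model [(0.93, [73.0, -297.0, -178.0]), (0.66, [-7.0, 3.0, 3.0]), (0.25, [-4.0, -2.0, 4.0])]
side head [(0.65, [-8.0, -2.0, 63.0]), (0.62, [99.0, -299.0, -118.0])]
top model [(0.87, [71.0, -300.0, -178.0])]
top head [(0.62, [97.0, -304.0, -122.0]), (0.5, [-190.0, -234.0, -52.0]), (0.41, [-11.0, -9.0, 68.0])]
12.675 [0.51893191 0.16158315 0.16037151] [0.65004729 0.04848288 0.49291796] [-0.00944819  0.11684665  0.00765777] 0.07971087440467609
[-1.48810753e-02  7.30943476e-05  6.14145927e-02]
```

View pics/c5.png

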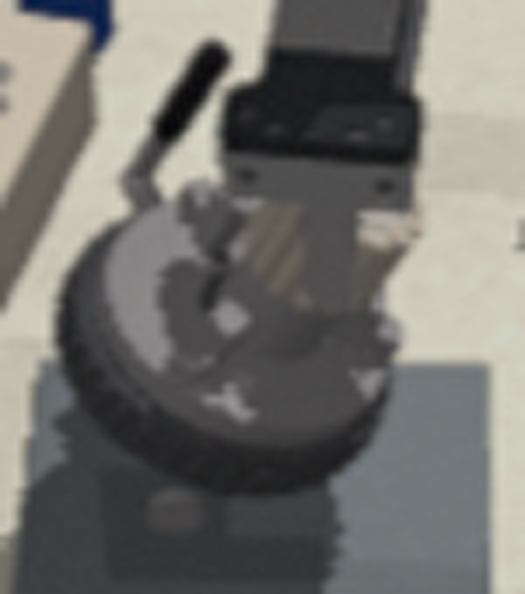

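Call:
step_arm(
  series=[
    [0.7, 0, 0, -20, 0],
    [0.7, 0, 0, -60, 0],
    [0.7, 0, 0, -110, 0],
    [0.7, 0, 0, -150, 0],
    [0.3, 0, 60, -150, 0],
    [0.07, 0, 110, -150, 0],
    [0.07, 0, 110, -150, 0],
  ],
)

```text
time: 13.55
tool_pos: [0.5347, 0.0498, 0.3102]
ee_rot: [3.141, 0.0, 0.136]
wrist_force: [-0.4, 0.3, 0.4]
width: 0.053
```

```bash
python3 - <<'E'
from h import *
import cv2
im=[]
for n in("side","top"):
    s=cams.snapshot(n)
    im.append(cv2.resize(s["pixels"][(190 if n=="side" else 150):,225:310,::-1][:100],None,fx=4.7,fy=4.7,interpolation=2))
    for l in("model","head","handle","chuck"):
        print(n,l,[(round(d["p"],2),np.round(1e3*F.T@(np.array(d["position"])-C)).tolist()) for d in models.pinpoint(s,l)[:3]])
cv2.imwrite("pics/c6.png",np.hstack(im))
o=robot.get_obs();print(o["time"],o["tool_pos"],o["ee_rot"])
def hp(q,z,back=0): # grasp at height z over face on post, yaw of tangent
    f=-(.96+q);t=F@[np.sin(f),-np.cos(f),0];yw=np.degrees(np.arctan2(t[0],-t[1]));t[2]=0
    return w(95*np.cos(f),95*np.sin(f),z)-[0,0,.019]-back*t/np.linalg.norm(t)/1000,yw
P,y=hp(0,46);print(P,y)
rows([(P+[0,0,.1],y),(P,y)])
for q in(0,.3,.6,.9,1.2,1.25):print(q,hp(q,46))
E
```

```text
side model [(0.9, [72.0, -299.0, -177.0]), (0.67, [-9.0, 1.0, 2.0]), (0.65, [-340.0, -486.0, 14.0])]
side head [(0.92, [98.0, -296.0, -119.0]), (0.72, [-7.0, -4.0, 63.0]), (0.69, [20.0, -474.0, -153.0])]
side handle [(0.83, [50.0, -76.0, 35.0])]
side chuck [(0.74, [-2.0, -0.0, 2.0])]
top model [(0.75, [-7.0, 1.0, 0.0]), (0.55, [72.0, -299.0, -176.0])]
top head [(0.94, [99.0, -300.0, -121.0]), (0.74, [-8.0, -7.0, 66.0])]
top handle []
top chuck [(0.77, [-4.0, 2.0, 2.0])]
14.05 [0.53426458 0.05337641 0.31041082] [-3.14150495e+00 -1.07137292e-04  1.42040259e-01]
[0.59847872 0.0941009  0.17571626] -44.314623285158554
[69.3, -31.2, 34.7, 52.5]
[69.3, -31.2, 134.7, 52.5]
0 (array([0.59847872, 0.0941009 , 0.17571626]), np.float64(-44.314623285158554))
0.3 (array([0.57741112, 0.07839058, 0.16496832]), np.float64(-62.485095603120634))
0.6 (array([0.55288992, 0.0703538 , 0.15312361]), np.float64(-81.31747388406133))
0.9 (array([0.52710553, 0.07070845, 0.14124018]), np.float64(-100.17528819274524))
1.2 (array([0.5023612 , 0.07942285, 0.13037954]), np.float64(-118.40881318971971))
1.25 (array([0.4984967 , 0.08164381, 0.12873917]), np.float64(-121.35683286734067))
```

View pics/c6.png

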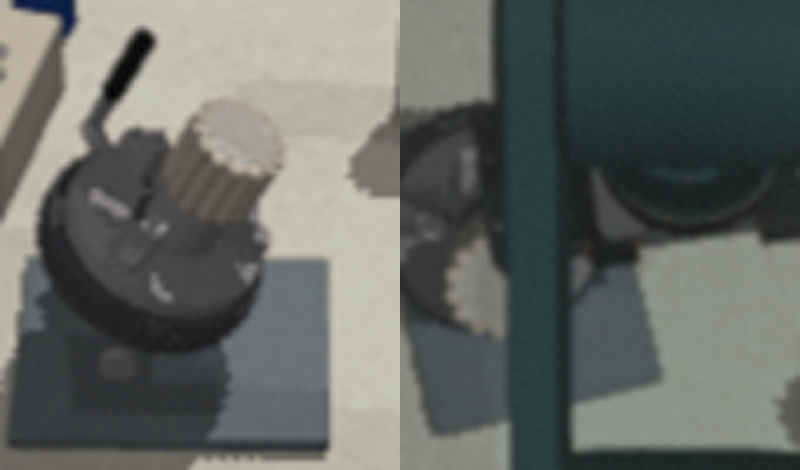

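The model stands square on the face, resting toward jaw1. Next I straddle the handle.

Call:
step_arm(
  series=[
    [0.07, 20, -8, 0, -10],
    [0.07, 40, -16, 0, -21],
    [0.07, 69, -31, 0, -32],
    [0.07, 69, -31, 0, -43],
    [0.07, 69, -31, 0, -53],
    [0.07, 69, -31, 0, -64],
    [0.07, 69, -31, 0, -75],
    [0.07, 69, -31, 0, -85],
    [0.07, 69, -31, 0, -96],
    [0.07, 69, -31, 0, -107],
    [0.07, 69, -31, 0, -117],
    [0.07, 69, -31, 10, -127],
    [0.07, 69, -31, 30, -127],
    [0.07, 69, -31, 50, -127],
    [0.07, 69, -31, 50, -127],
  ],
)

```text
time: 15.92
tool_pos: [0.5974, 0.0933, 0.2582]
ee_rot: [-3.138, -0.003, 2.358]
wrist_force: [-0.5, -0.6, 0.1]
width: 0.0501
```

```bash
cat >> h.py <<'E'
def hp(q,z,back=0):
    f=-(.96+q);t=F@[np.sin(f),-np.cos(f),0];yw=np.degrees(np.arctan2(t[0],-t[1]))+180;t[2]=0
    return w(95*np.cos(f),95*np.sin(f),z)-[0,0,.019]-back*t/np.linalg.norm(t)/1000,yw
E
python3 - <<'E'
from h import *
import cv2
s=cams.snapshot("side");cv2.imwrite("pics/c7.png",cv2.resize(s["pixels"][150:280,200:320,::-1],None,fx=4.5,fy=4.5,interpolation=2))
o=robot.get_obs();print(o["time"],o["tool_pos"],o["ee_rot"],o["joint_positions"])
rows([hp(0,46)])
E
```

```text
15.975 [0.59792877 0.09326838 0.2597749 ] [-3.14038770e+00 -1.19717699e-03  2.35776320e+00] [ 6.10137813e-02  2.13074351e-01  1.07827485e+00  9.93219200e-05
  1.85193934e+00 -7.25926338e-01]
[0.2, 1.0, 84.1, -0.6]
```

View pics/c7.png

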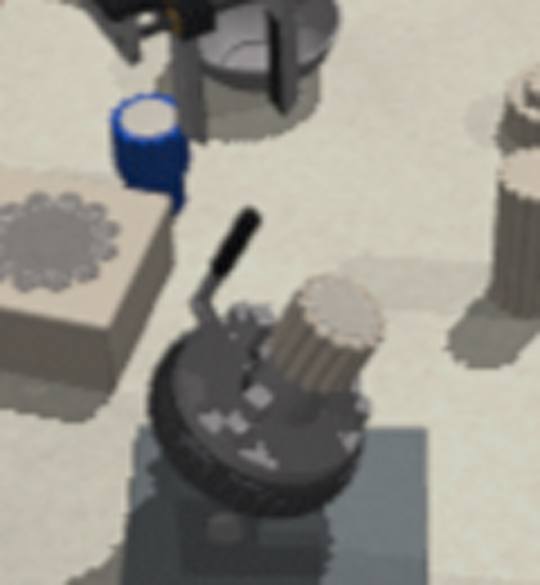

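The fingers hang above and on either side of the black post. I lower them.

Call:
step_arm(
  series=[
    [0.07, 0, 1, 20, 0],
    [0.07, 0, 1, 40, 0],
    [0.07, 0, 1, 60, 0],
    [0.07, 0, 1, 75, 0],
    [0.07, 0, 1, 84, 0],
    [-0.15, 0, 1, 84, 0],
    [-0.15, 0, 1, 84, 0],
  ],
)

```text
time: 16.85
tool_pos: [0.5995, 0.0938, 0.1774]
ee_rot: [3.14, 0.001, 2.357]
wrist_force: [-0.1, -0.6, 0.3]
width: 0.0403
```

```bash
python3 - <<'E'
from h import *
o=robot.get_obs();print(o["time"],o["tool_pos"],o["wrist_force"],o["width"])
rows([hp(q,46) for q in np.arange(.1,1.41,.1)])
E
```

```text
16.85 [0.59952525 0.09380277 0.17738275] [-0.08814272 -0.5672942   0.32100327] 0.04026194017016477
[1.3, -9.4, 5.1, 5.3]
[2.6, -18.1, 8.7, 11.4]
[4.8, -26.5, 12.4, 17.6]
[7.8, -34.6, 16.3, 23.8]
[11.7, -42.3, 20.3, 30.1]
[16.5, -49.5, 24.3, 36.4]
[21.9, -56.2, 28.3, 42.7]
[28.1, -62.2, 32.2, 49.0]
[35.0, -67.5, 36.1, 55.2]
[42.4, -72.1, 39.9, 61.4]
[50.3, -75.8, 43.6, 67.5]
[58.6, -78.8, 47.0, 73.5]
[67.3, -80.9, 50.2, 79.3]
[76.3, -82.1, 53.2, 85.1]
```

Call:
step_arm(
  series=[
    [-0.15, 1, -5, 3, 3],
    [-0.15, 1, -9, 5, 5],
    [-0.15, 2, -14, 7, 8],
    [-0.15, 3, -18, 9, 11],
    [-0.15, 4, -22, 10.5, 14],
    [-0.15, 5, -26.5, 12, 18],
    [-0.15, 6, -31, 14, 21],
    [-0.15, 8, -35, 16, 24],
    [-0.15, 10, -38.5, 18, 27],
    [-0.15, 12, -42, 20, 30],
    [-0.15, 14, -46, 22, 33],
    [-0.15, 16.5, -49.5, 24, 36],
    [-0.15, 19, -53, 26, 39.5],
    [-0.15, 22, -56, 28, 43],
    [-0.15, 25, -59, 30, 46],
    [-0.15, 28, -62, 32, 49],
    [-0.15, 31.5, -65, 34, 52],
    [-0.15, 35, -67.5, 36, 55],
    [-0.15, 35, -67.5, 36, 55],
  ],
)

```text
time: 19.23
tool_pos: [0.5296, 0.0707, 0.1423]
ee_rot: [3.133, -0.002, 1.397]
wrist_force: [4.5, -0.1, 1.5]
width: 0.0403
```

```bash
cat >> h.py <<'E'
def look(fn=None):
    import cv2
    for n in("side","top"):
        s=cams.snapshot(n)
        if n=="side" and fn:cv2.imwrite(fn,cv2.resize(s["pixels"][170:290,200:320,::-1],None,fx=4.8,fy=4.8,interpolation=2))
        for l in("model","head","handle"):
            r=[(round(d["p"],2),1e3*F.T@(np.array(d["position"])-C)) for d in models.pinpoint(s,l)]
            print(n,l,[(p,v.round().tolist(),"q=%.2f"%(-np.arctan2(v[1],v[0])-.96)) for p,v in r if np.linalg.norm(v)<140])
    o=robot.get_obs();print(o["time"],o["tool_pos"],o["wrist_force"],o["width"])
E
python3 - <<'E'
from h import *
look("pics/c8.png")
rows([hp(q,46) for q in np.arange(.95,1.41,.05)])
E
```

```text
side model [(0.82, [-1.0, -1.0, 1.0], 'q=1.62')]
side head [(0.68, [-2.0, -2.0, 61.0], 'q=1.45')]
side handle [(0.82, [-10.0, -93.0, 36.0], 'q=0.72')]
top model [(0.67, [0.0, -1.0, -1.0], 'q=0.43'), (0.66, [-3.0, -2.0, -2.0], 'q=1.62')]
top head [(0.61, [-4.0, -3.0, 65.0], 'q=1.43')]
top handle []
19.625 [0.52959166 0.07075508 0.14227493] [ 5.04731126  0.11953694 -0.05704051] 0.03975573901208439
[-0.3, -6.8, 2.9, 3.3]
[0.0, -11.1, 4.8, 6.4]
[0.6, -15.5, 6.7, 9.5]
[1.5, -19.8, 8.5, 12.5]
[2.5, -24.1, 10.2, 15.5]
[3.8, -28.3, 11.9, 18.5]
[5.4, -32.5, 13.5, 21.4]
[7.1, -36.6, 15.1, 24.3]
[9.1, -40.7, 16.6, 27.2]
[11.2, -44.7, 18.1, 30.1]
```

View pics/c8.png

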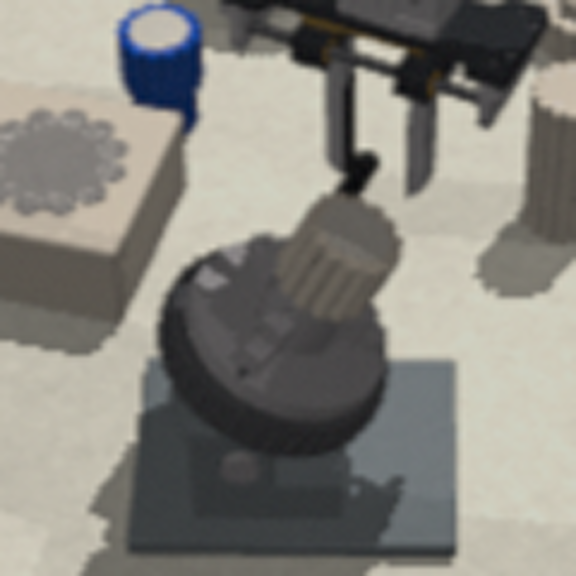

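The trailing finger is pushing the post (q about 0.75) and the model is moving toward the centre. I continue.

Call:
step_arm(
  series=[
    [-0.15, 0, -4, 2, 2],
    [-0.15, 0, -8, 3.5, 4],
    [-0.15, 0, -11, 5, 6.5],
    [-0.15, 0.5, -15.5, 6.5, 9.5],
    [-0.15, 1.5, -20, 8.5, 12.5],
    [-0.15, 2.5, -24, 10, 15.5],
    [-0.15, 4, -28, 12, 18.5],
    [-0.15, 5.5, -32.5, 13.5, 21.5],
    [-0.15, 7, -36.5, 15, 24.5],
    [-0.15, 7, -36.5, 15, 24.5],
  ],
)

```text
time: 20.88
tool_pos: [0.4972, 0.0822, 0.1278]
ee_rot: [3.129, -0.005, 0.968]
wrist_force: [9.6, -3.0, -1.5]
width: 0.0399
```

```bash
python3 - <<'E'
from h import *
look("pics/c9.png")
rows([hp(q,46) for q in np.arange(1.3,1.56,.05)])
E
```

```text
side model [(0.79, [1.0, -2.0, 1.0], 'q=0.15'), (0.17, [-47.0, -81.0, 40.0], 'q=1.14')]
side head [(0.9, [-1.0, -1.0, 62.0], 'q=1.18'), (0.16, [-4.0, -11.0, -1.0], 'q=0.95')]
side handle [(0.83, [-48.0, -80.0, 36.0], 'q=1.15')]
top model [(0.56, [2.0, 1.0, 1.0], 'q=-1.59')]
top head [(0.5, [-3.0, -6.0, 66.0], 'q=1.00')]
top handle []
21.275 [0.49724101 0.08213123 0.12776703] [10.55451834 -3.3751105  -0.89022418] 0.040278229051797655
[0.2, -3.2, 0.6, -0.2]
[0.3, -7.7, 2.1, 2.7]
[0.6, -12.2, 3.6, 5.5]
[1.1, -16.7, 5.0, 8.4]
[1.9, -21.2, 6.3, 11.2]
[2.9, -25.7, 7.5, 13.9]
```

View pics/c9.png

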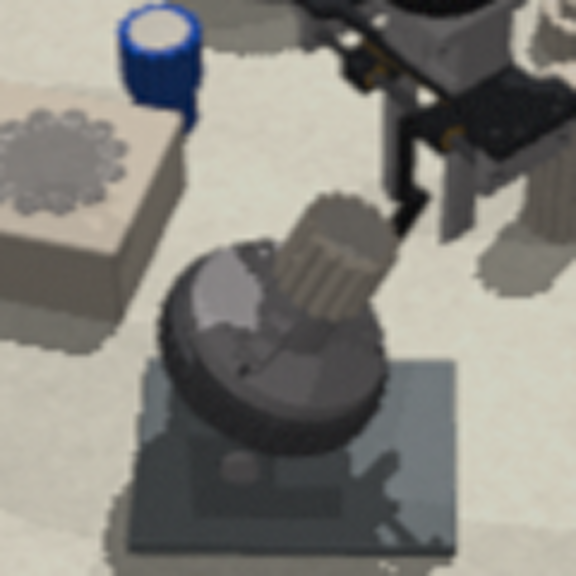

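Call:
step_arm(
  series=[
    [-0.15, 0, -3, 0.5, 0],
    [-0.15, 0, -6, 1.5, 1],
    [-0.15, 0.5, -9, 2.5, 3],
    [-0.15, 0.5, -12, 3.5, 5],
    [-0.15, 0.5, -12, 3.5, 5],
    [-0.15, 0.5, -12, 3.5, 5],
  ],
)

```text
time: 22.02
tool_pos: [0.4888, 0.0874, 0.1241]
ee_rot: [3.125, -0.005, 0.88]
wrist_force: [13.3, -7.1, -3.2]
width: 0.04
```

```bash
python3 - <<'E'
from h import *
look()
E
```

```text
side model [(0.6, [-1.0, 2.0, 3.0], 'q=-2.98')]
side head [(0.97, [0.0, -1.0, 62.0], 'q=0.30')]
side handle [(0.74, [-56.0, -76.0, 36.0], 'q=1.25')]
top model []
top head []
top handle []
22.425 [0.48882462 0.08743445 0.12413438] [12.2666863  -7.50807172 -3.41507696] 0.03996570310928196
```

Call:
step_arm(
  series=[
    [-0.15, 0, 4, 0, 0],
    [-0.15, 0, 8, -1, 0],
    [-0.15, 0, 12, -2, 0],
    [-0.15, 0, 16, -2, 0],
    [0.3, 0, 16, -2, 0],
    [0.6, 0, 16, -2, 0],
    [0.6, 0, 16, -2, 0],
    [0.6, 0, 16, -2, 0],
  ],
)

```text
time: 23.42
tool_pos: [0.4941, 0.081, 0.1235]
ee_rot: [-3.141, 0.001, 0.883]
wrist_force: [0.1, 0.0, -0.2]
width: 0.0739
```

Call:
step_arm(
  series=[
    [0.6, 0, 0, -15, 0],
    [0.6, 0, 0, -35, 0],
    [0.6, 0, 0, -60, 0],
    [0.6, 0, 0, -100, 0],
    [0.6, 0, 0, -150, 0],
    [0.6, 0, 0, -180, 0],
    [0.6, -60, 0, -180, 0],
    [0.6, -100, 0, -180, 0],
    [0.6, -100, 0, -180, 0],
    [0.6, -100, 0, -180, 0],
    [0.6, -100, 0, -180, 0],
  ],
)

```text
time: 24.8
tool_pos: [0.4315, 0.0043, 0.3038]
ee_rot: [-3.141, -0.0, 0.884]
wrist_force: [0.0, 0.2, 0.3]
width: 0.0748
```

```bash
python3 - <<'E'
from h import *
look("pics/c10.png")
E
```

```text
side model [(0.84, [-2.0, 1.0, 0.0], 'q=-3.84')]
side head [(0.94, [3.0, -3.0, 61.0], 'q=-0.09')]
side handle [(0.79, [-46.0, -83.0, 37.0], 'q=1.12')]
top model [(0.97, [0.0, -0.0, -0.0], 'q=-0.81')]
top head [(0.59, [-3.0, -5.0, 63.0], 'q=1.13')]
top handle [(0.61, [-44.0, -81.0, 35.0], 'q=1.11')]
25.2 [0.43116008 0.00383837 0.30374237] [ 0.07460779  0.53966727 -0.84588707] 0.07506694558982534
```

View pics/c10.png

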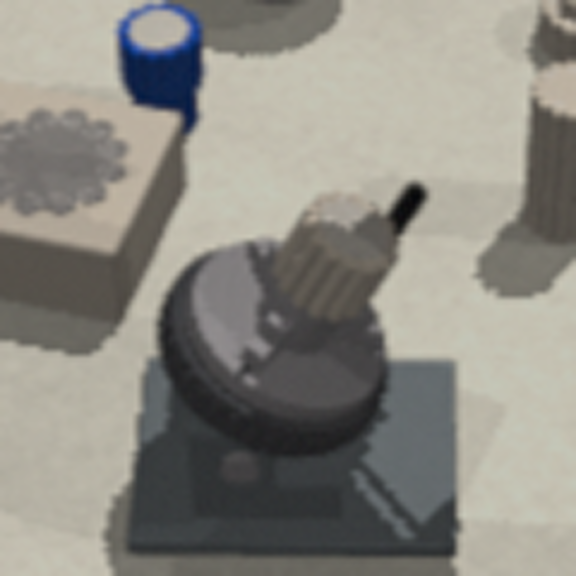

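```bash
python3 -c "
from bench import robot
print(robot.close_job())"
```

```text
the job is handed in; nothing more can be done
None
```

The white model with the steel spigot is clamped in the tilted chuck, and I have handed the job in. It took about 25 s of the 56 s; no verdict was reported.

**What I did:** I gripped the model by its head and lowered it between the open jaws. The tool only points straight down, so I eased the model against jaw1 to tip it to the 25° slope, then let go. I then straddled the handle with the fingers, pushed the ring to about q = 1.26 (15 N at the end), backed off, and lifted clear.

**Last checks, with the gripper well clear and no force on the wrist:**
- **Position:** the underside centre was within about 2 mm of the face's centre in both cameras. That is inside the 4 mm limit, but no finer than the detectors' own 4 mm accuracy.
- **Squareness:** the head was about 4 to 6 mm off the chuck's axis, and the two cameras disagreed in sign (+3 and −3 mm up the slope). This is detector noise, so it does not confirm the 3° limit. In the picture the model looks upright on the face.
- **Ring:** the handle read q = 1.11 to 1.12 after springing back, where about 1.15 to 1.17 was expected. A 1 to 2 mm error on the handle would explain the gap, so I did not push again.
- **Jaw forces:** I could not measure these directly. The evidence is the 15 N at the handle and the ring staying near its sprung-back position.
- **Other things on the table:** I did not re-measure the bystanders at the end. The moves kept clear of them, and nothing near the chuck looked shifted in the last picture.

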